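# Index the mitre fence one hole on

## Robot

A 6-joint arm with a two-finger parallel gripper is mounted at the origin on the work surface. World frame = base frame: x ahead of the robot, y to its left, z up, the work surface at z = 0. Lengths are in m, angles in rad, forces in N, time in s.
With the tool pointing down it reaches from about 0.35 to 0.975 m from the base axis. Payload 4.9 kg.
Tool frame: the origin (TCP) lies at the very end of the fingers, on their centre line; the grasp point (between the pads) lies behind it (manip.pinch_z is the y of the grasp point in the tool frame, in m); y points along the fingers, x is the direction in which the jaws open and shut, and the axes are right-handed (so a half turn about y gives the same grasp; the last joint's range is limited). The gripper opens to 85 mm and grips with 20 to 120 N. Pads are 22 mm wide; open, the fingers measure 114 mm over their backs; the gripper's body (76 mm by 85 mm) begins 54 mm behind the grasp point. The pads swing forward as they close: fully open they stand 13 mm farther back than shut.
Start: joints at [-1.361, 0.053, 1.613, -0, 1.476, -0.119], TCP at [0.202, -0.592, 0.231] pointing down, gripper open.
Joint ranges: [-3.01, 3.01], [-1.01, 2.22], [0.06, 2.58], [-1.02, 4.17], [0.09, 2.62], [-3.14, 3.14]. Speed limits (rad/s): [2.57, 2.57, 3.14, 3.14, 3.14, 3.14].

## Interface

Orientations are given as a unit quaternion [w, x, y, z].
In Python, from plant import manip gives the robot as it stands.
- The arm moves only by the tool drive_tool, never from a script. Its argument "motion" is a list of rows, each a list of 3 entries, a list of its own where there are three numbers: the shift along the tool's x, y, z in units of 25 mm (1.0 is 25 mm), then the turn, a rotation vector about the tool's x, y, z in units of 5 degrees (1.0 is 5 degrees), then the closure, from -1 (fully open) to 1 (shut). A call has 1 to 12 rows; each row shifts and turns the commanded pose from where the row before left it, along the tool's axes as they then stand; what a row does not reach is not made up. A row lasts 1/10 s, in which the tool goes at most 50 mm and 8.59 degrees, less where a joint would pass 70% of its speed; a pose out of reach is approached as far as the arm can. A call is refused whole if a number of a shift passes 1 or a number of a turn 1, either way. A call with a gripper value outside its range is refused whole. The fingers move at their own pace and stop on an object; the grip force is fixed at half the most. Time passes only in rows, so rows that do not move let the fingers close. It gives the time, the measured TCP pose, the force and the opening at its end, in the units of the state.
- manip.state(): the state, without advancing time (a new reading comes with each control period).
- manip.grab_frame(name): name is "side" or "top" or "wrist"; returns a dict with "img" (420x560x3 uint8, blue, green, red), "range_z" (420x560 float32, m along the optical axis (not along the pixel's ray), 0 where there is no reading), "camera_matrix" (3x3 intrinsics, pixels), "k1" (the pictures are not rectified: a ray, as slopes to the right and down, at radius r is drawn at 1 + k1 r^2 times it, then the intrinsics apply), "world_from_camera" (4x4, takes a point from camera to world coordinates); the wrist camera has in their place "T_tool_cam" (4x4, takes a point from camera to tool coordinates, whose origin is the TCP and whose axes are the tool frame's). Camera axes: x right, y down, z forward; pixel columns grow to the right and rows downward; lengths in m; the calibration is good to about 2 mm. A picture is of the moment at which its call begins: read the wrist's pose just before it.
- manip.job_done(): hands the job in, once; it reports no verdict.
The state is a dict: "time": time; "joint_pos": joint angles; "joint_vel": joint speeds; "joint_efforts": joint torques, N m; "tool_pos": TCP position; "tool_rot": TCP orientation; "contact_force": force on the tool from outside, world axes, zero at the start; "ft_torque": the same for the moment, N m; "gripper_width": opening from 0.0 (shut) to 1.0 (fully open).
Only numpy, scipy, OpenCV 4.12 (cv2) and the standard library are available. Lean on these libraries where they do the work, as an engineer would, in place of code of your own. Each camera call takes 0.05 s, during which the arm holds its last target. There are 200 camera calls.

## Task

Set the swing arm of the guitar-brace mitring jig one hole over from where it is now, towards the green marker: hook a fingertip through the blue pull ring from the robot's side, lift the spring index pin out of its hole, swing the arm to the next hole, let the pin spring fully home there, and draw the finger out. Do not pinch or force the ring, and leave the glue bottle, the sanding block and the loose brace blank where they are.

Things in the scene. Friction and masses are not known exactly. Their poses are not given: they have to be found in the camera images.
- jig: Jig fixed to the bench: plywood board 300 x 300 x 18 mm. Origin at the centre of its underside, at bench height; +x points away from the robot, +y to the left as seen from the robot, z up. The pivot is at jig x +100 mm, y 0. A dark wooden saw block in two halves stands behind the pivot (top 63 mm).
- middle_hole (a point): Mouth of the middle of five 12.5 mm holes in the steel index plate (85 x 260 mm, across the jig's near edge, top 30 mm above the bench). The holes lie on an arc of 180 mm radius about the pivot, 15 degrees (47 mm) apart; the pin goes 10 mm deep. The middle hole is at jig x -80 mm, y 0; the pin starts in it.
- pivot (a point): Point on the vertical pivot axis of the swing arm, 94 mm above the bench, level with the ring's centre when the pin is home. A pale wooden fence stands on the arm 20 to 105 mm from the pivot, top 76 mm above the bench.
- swing_arm (a joint): Angle (rad) of the flat aluminium arm, 36 mm wide, top at 46 mm, from the pivot towards the robot. 0 is along jig -x (start); positive swings its near end left (jig +y). Holes at -0.5236, -0.2618, 0, 0.2618, 0.5236; stops at +-0.62. With the pin out it turns with light friction (under 1 N at the ring) and stays put; with the pin home it has 0.007 rad of play.
- index_pin (a joint): Height (m) of the 10 mm round-nosed steel pin, on the arm 180 mm from the pivot, in a dark bushing 24 mm across, top at 66 mm. 0: home in a hole; 0.010: just out, nose on the plate; 0.032: upper stop. A spring draws it down, 3 N at home to 6 N at the top. Let go between holes, it slides on the plate and drops into the next hole it is swung over.
- pull_ring: Blue ring fixed to the pin's top: inner diameter 55 mm, bar 7 mm. Origin at its centre, 25 mm from the pin's axis towards the pivot, 94 mm above the bench with the pin home. Axes as the arm's: x from pin to pivot, z up. It slopes up 35 degrees from the pin towards the pivot, so a finger pointing down and tilted 35 (25 to 45) degrees towards x passes through; free behind, down to the arm.
- green_marker: Green disc 26 mm across, 10 mm high, fixed on the index plate near its left or right end (about 112 mm to jig +y or -y); it shows the side to which the arm is to be swung. Origin at the centre of its underside.
- red_marker: Red disc like the green one, at the other end of the plate.
- glue_bottle_mid (a point): Middle of a loose white glue bottle, 52 mm across and 130 mm high with an orange cap, standing beside the jig; to be left alone.
- sanding_block_mid (a point): Middle of a loose cork sanding block, 100 x 55 x 35 mm, lying beside the jig; to be left alone.
- brace_blank_mid (a point): Middle of a loose pale spruce brace blank, 110 x 12 x 16 mm, lying on the jig's board to the left of the arm; to be left alone.

How it is judged:
By the outcome, as a careful person would: the job done as asked, in the order asked, and still so for the second after the job is handed in, with the robot touching nothing.
It also fails if it takes over 51 s, if anything falls off the work surface, if the arm or the gripper's body presses on something with over 40 N, if the wrist force passes 120 N, or if a joint passes its speed limit or range.

## Working session

There is one attempt and no reset: what is moved stays moved. The work goes in short steps, Python scripts to look and compute and a tool call to move; the robot and the scene stay as the last step left them, time stands still between calls to the robot, and variables do not carry over. Pictures are saved under pics/ and viewed, about 8 in all and at most 12, crops included, and the job is handed in when it is done.

Besides the shell and the picture viewer there is one more tool, called after "Emit:" as a command line: name --argument value ..., lists and objects as JSON in quotes. drive_tool: Moves the arm, as the interface text tells. Its arguments: {"type":"object","properties":{"motion":{"type":"array","items":{"type":"array"}}},"required":["motion"]}

```bash
ls; mkdir -p pics
cat > h.py <<'E'
import numpy as np, cv2
from scipy.spatial.transform import Rotation as R
from plant import manip
def T_tool(s):
    T=np.eye(4); q=s["tool_rot"]; T[:3,:3]=R.from_quat([q[1],q[2],q[3],q[0]]).as_matrix(); T[:3,3]=s["tool_pos"]; return T
def grab(n):
    s=manip.state(); f=manip.grab_frame(n)
    f["W"]=f["world_from_camera"] if n!="wrist" else T_tool(s)@f["T_tool_cam"]
    f["W"]=np.array(f["W"]); f["K"]=np.array(f["camera_matrix"]); return f
def rays(f,uv):
    uv=np.asarray(uv,float).reshape(-1,1,2)
    p=cv2.undistortPoints(uv,f["K"],np.array([f["k1"],0,0,0.]))[:,0]
    d=np.c_[p,np.ones(len(p))]@f["W"][:3,:3].T
    return f["W"][:3,3],d
def onplane(f,uv,z):
    o,d=rays(f,uv); return o+d*((z-o[2])/d[:,2])[:,None]
def depthpts(f,uv):
    uv=np.asarray(uv,int).reshape(-1,2); o,d=rays(f,uv); return o+d*f["range_z"][uv[:,1],uv[:,0]][:,None]
E
python3 - <<'E'
from h import *
print(manip.state(), manip.pinch_z)
for n in("top","side"):
    f=grab(n); cv2.imwrite(f"pics/{n}0.png",f["img"]); np.savez(f"{n}0.npz",**{k:f[k] for k in("img","range_z","K","k1","W")}); print(n,f["W"].round(3).tolist(),f["K"][0,0],f["k1"])
E
```

```text
pics
{'time': 0.0, 'joint_pos': array([-1.36101657e+00,  5.33805076e-02,  1.61428733e+00, -1.85998679e-05,
        1.47597935e+00, -1.18998974e-01]), 'joint_vel': array([ 0.00110785,  0.00093165,  0.00069124,  0.00085959, -0.00225881,
       -0.0010214 ]), 'joint_efforts': array([-1.63974048e-03, -3.93690383e+01, -3.70178425e+01, -3.40751894e-04,
        7.06750201e-03, -9.70515657e-06]), 'tool_pos': array([ 0.20167167, -0.59091866,  0.23005233]), 'tool_rot': array([ 0.57556924, -0.57459931,  0.41197435, -0.4108927 ]), 'contact_force': array([ 0.44166076, -0.47916655, -0.65866743]), 'ft_torque': array([0.02623715, 0.01301647, 0.04681623]), 'gripper_width': 1.0052377364082685} -0.0187
top [[0.013, -0.983, 0.181, 0.429], [-1.0, -0.011, 0.01, 0.042], [-0.008, -0.181, -0.983, 0.842], [0.0, 0.0, 0.0, 1.0]] 395.4796249582435 0.03021317651668641
side [[-0.717, -0.391, 0.577, 0.07], [-0.697, 0.377, -0.611, 0.613], [0.021, -0.84, -0.542, 0.594], [0.0, 0.0, 0.0, 1.0]] 434.1717032450102 0.04890444803246391
```

View pics/top0.png

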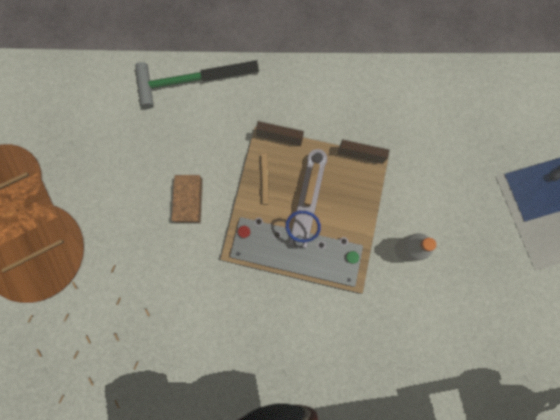

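View pics/side0.png

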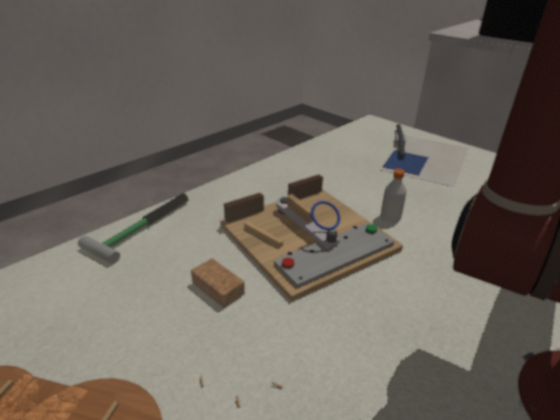

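The top view shows the red marker at (243,232), the green at (352,257), the ring at about (303,227) and the pivot at (317,157). The bottle is at (420,246) and the sanding block at (187,198). In the side view the ring is at (325,215) and the green marker at (371,229). Green lies on the right, so the target is jig −y, arm angle −0.2618.

```bash
cat > meas.py <<'E'
from h import *
def load(n):
    d=np.load(n+"0.npz"); return {k:(d[k] if d[k].ndim else float(d[k])) for k in d}
def mask(f,name):
    h=cv2.cvtColor(f["img"],cv2.COLOR_BGR2HSV); H,S,V=[h[...,i].astype(int) for i in range(3)]
    m={"red":((H<8)|(H>172))&(S>150)&(V>60),"green":(H>50)&(H<85)&(S>110),"blue":(H>105)&(H<130)&(S>110)&(V>60)}[name].astype(np.uint8)
    return m
def blobs(m,mn=20):
    n,l,st,c=cv2.connectedComponentsWithStats(m); return [(st[i,4],c[i],l==i) for i in range(1,n) if st[i,4]>=mn]
E
python3 - <<'E'
from meas import *
for n in("top","side"):
    f=load(n)
    for c in("red","green","blue"):
        for a,ce,m in blobs(mask(f,c)):
            if ce[1]>350: continue
            ys,xs=np.nonzero(m); P=depthpts(f,np.c_[xs,ys]); z=f["range_z"][ys,xs]; P=P[z>0]
            print(n,c,a,ce.round(1),"plane",onplane(f,[ce],.04).round(4).tolist(),"depth med",np.median(P,0).round(4) if len(P) else None, 'z',P[:,2].min().round(3),P[:,2].max().round(3))
            if c=="blue" and a<900: print("  ell",cv2.fitEllipse(np.c_[xs,ys].astype(np.float32)), P.mean(0).round(4), np.linalg.svd(P-P.mean(0))[2][2].round(3))
f=load("top")
for uv,z in(((317,157),.05),((420,243),.0),((428,244),.13),((187,198),.035)): print(uv,onplane(f,[uv],z).round(4),depthpts(f,[uv]).round(4))
E
```

```text
top red 50 [243.7 231.1] plane [[0.5241, 0.1139, 0.04]] depth med [0.5244 0.1134 0.0397] z 0.037 0.042
top blue 41 [293.  234.6] plane [[0.5182, 0.0133, 0.04]] depth med [0.5106 0.0167 0.0817] z 0.077 0.098
  ell ((307.388916015625, 220.40438842773438), (35.789913177490234, 44.69820785522461), 48.97007369995117) [0.5132 0.0148 0.0838] [-0.616  0.185  0.766]
side red 71 [287.6 262.4] plane [[0.5191, 0.1159, 0.04]] depth med [0.5194 0.1158 0.0396] z 0.034 0.042
side green 52 [371.1 228.5] plane [[0.47, -0.1026, 0.04]] depth med [ 0.4704 -0.1036  0.0397] z 0.031 0.042
side blue 349 [409. 163.] plane [[0.5815, -0.4548, 0.04]] depth med [ 0.6152 -0.5229  0.0025] z -0.001 0.006
  ell ((407.8960266113281, 163.0543975830078), (13.520545959472656, 30.620195388793945), 93.56867980957031) [ 0.6164 -0.5274  0.0025] [-0.005  0.004 -1.   ]
(317, 157) [[ 0.6796 -0.0354  0.05  ]] [[ 0.6788 -0.0352  0.0527]]
(420, 243) [[ 0.5081 -0.2563  0.    ]] [[ 0.4969 -0.2141  0.1193]]
(428, 244) [[ 0.4943 -0.2243  0.13  ]] [[ 0.4944 -0.2247  0.1289]]
(187, 198) [[0.5926 0.2343 0.035 ]] [[0.5926 0.2343 0.0352]]
```

Run:
```python
from meas import *
f=load("top"); h=cv2.cvtColor(f["img"],cv2.COLOR_BGR2HSV)
for uv in((352,257),(350,256),(303,212),(318,225),(288,222),(303,242)): print(uv,h[uv[1],uv[0]])
for n,box in(("top",(270,190,340,262)),("side",(295,185,355,245))):
    f=load(n); h=cv2.cvtColor(f["img"],cv2.COLOR_BGR2HSV); x0,y0,x1,y1=box
    H,S,V=[h[...,i].astype(int) for i in range(3)]
    for nm,m in(("blue",(H>105)&(H<135)&(S>75)),("green",(H>45)&(H<90)&(S>70))):
        b=(215,185,390,300); mm=np.zeros_like(m); q=box if nm=="blue" else b
        mm[q[1]:q[3],q[0]:q[2]]=m[q[1]:q[3],q[0]:q[2]]
        bl=blobs(mm.astype(np.uint8),15); 
        for a,ce,k in bl:
            ys,xs=np.nonzero(k); P=depthpts(f,np.c_[xs,ys])
            print(n,nm,a,ce.round(1),onplane(f,[ce],.04).round(4),np.median(P,0).round(4),xs.min(),xs.max(),ys.min(),ys.max())
        if nm=="blue":
            ys,xs=np.nonzero(mm); P=depthpts(f,np.c_[xs,ys]); P=P[(P[:,2]>.07)&(P[:,2]<.125)]
            c=P.mean(0); nn=np.linalg.svd(P-c)[2][2]; print(" ring pts",len(P),c.round(4),nn.round(3),P.min(0).round(3),P.max(0).round(3))
            np.save(n+"_ring.npy",P)
    cr=cv2.resize(f["img"][170:300,215:395],None,fx=4,fy=4,interpolation=cv2.INTER_CUBIC); cv2.imwrite(f"pics/{n}0c.png",cr)
```

```text
(352, 257) [ 64  99 124]
(350, 256) [ 64 102 122]
(303, 212) [112 110 118]
(318, 225) [115  99 103]
(288, 222) [115  97 100]
(303, 242) [116  66 105]
top blue 221 [300.8 227.1] [[ 0.5336 -0.0026  0.04  ]] [0.5251 0.0031 0.0934] 286 319 211 241
 ring pts 220 [5.263e-01 5.000e-04 9.490e-02] [-0.566  0.133  0.813] [ 0.501 -0.034  0.075] [0.555 0.029 0.115]
top green 102 [352.3 256.9] [[ 0.4746 -0.1058  0.04  ]] [ 0.4745 -0.1058  0.0392] 347 358 252 262
side blue 114 [324.3 216.2] [[ 0.5741 -0.0658  0.04  ]] [0.5239 0.0045 0.0937] 311 339 202 229
 ring pts 114 [0.5247 0.0006 0.0944] [-0.561  0.123  0.819] [ 0.499 -0.034  0.075] [0.551 0.028 0.116]
side green 73 [371.4 228.2] [[ 0.4703 -0.1041  0.04  ]] [ 0.4715 -0.1047  0.0397] 367 376 224 232
```

View pics/top0c.png

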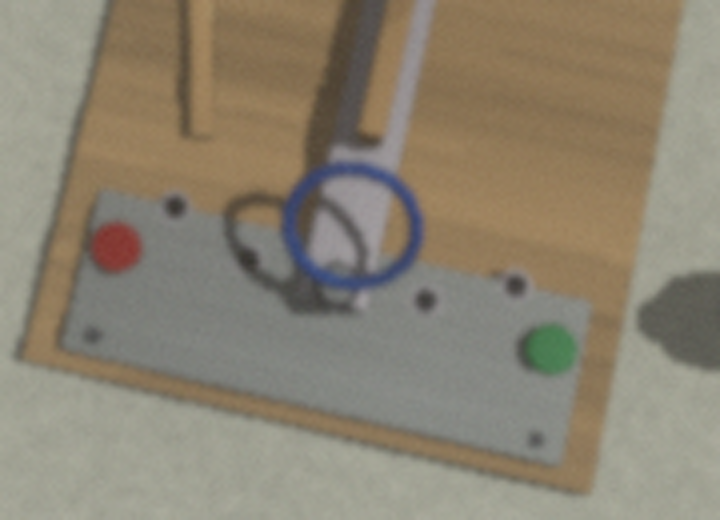

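The jig pose is consistent across views: marker separation is 226 mm (224 expected), the ring normal matches a 35° slope, and the ring centre height of about 94.5 mm matches 94. Next I work out the approach.

```bash
cat > plan.py <<'E'
from h import *
YAW=-0.222; C=np.array([.5255,.0005,.0945]); AX=lambda a:np.array([np.cos(a),np.sin(a),0])
PIV=C+.155*AX(YAW)          # level with ring centre
def ring(a): return PIV-.155*AX(YAW+a)
def pose(a,p,tilt=38,lift=0,off=(0,0)):
    """finger through ring at arm angle a, TCP p past the ring centre; off: along n (in the arm plane), lateral"""
    t=np.radians(tilt); ax=AX(YAW+a); lat=np.array([-ax[1],ax[0],0]); d=np.sin(t)*ax-np.array([0,0,np.cos(t)])
    cur=T_tool(manip.state())[:3,:3]; x=lat if cur[:,0]@lat>0 else -lat
    Rm=np.c_[x,d,np.cross(x,d)]; n=np.cos(t)*ax+np.array([0,0,np.sin(t)])
    return ring(a)+p*d+np.array([0,0,lift])+off[0]*n+off[1]*lat,Rm
def go(pos,Rm):
    s=manip.state(); T=T_tool(s)
    print("t",round(s["time"],2),"tcp",s["tool_pos"].round(4),"F",s["contact_force"].round(1),"w",round(s["gripper_width"],3),"target",pos.round(4))
    print("shift first (units), tool axes:",(T[:3,:3].T@(pos-T[:3,3])/.025).round(2)," | shift after turn:",(Rm.T@(pos-T[:3,3])/.025).round(2))
    print("turn (units):",(np.degrees(R.from_matrix(T[:3,:3].T@Rm).as_rotvec())/5).round(2))
E
python3 - <<'E'
from plan import *
print(T_tool(manip.state())[:3,:3].round(3), PIV, ring(-.2618))
go(*pose(0,-.07))
E
```

```text
[[ 0.323 -0.     0.946]
 [-0.946  0.002  0.323]
 [-0.002 -1.     0.   ]] [ 0.67669615 -0.03362805  0.0945    ] [0.53948492 0.03846964 0.0945    ]
t 0.1 tcp [ 0.2017 -0.5909  0.2301] F [-0.1 -0.2 -1.1] w 0.997 target [0.4835 0.01   0.1497]
shift first (units), tool axes: [-19.1    3.26  18.43]  | shift after turn: [-25.93   6.05   2.51]
turn (units): [ 7.41  6.07 -2.11]
```

Emit:
drive_tool --motion '[[[0, -0.8, 0], [0, 0, 0], 1], [[0, -0.8, 0], [0, 0, 0], 1], [[-0.8, 0, 0.77], [0, 0, 0], 1], [[-0.8, 0, 0.77], [0, 0, 0], 1], [[-0.8, 0, 0.77], [0, 0, 0], 1], [[-0.8, 0, 0.77], [0, 0, 0], 1], [[-0.8, 0, 0.77], [0, 0, 0], 1], [[-0.8, 0, 0.77], [0, 0, 0], 1], [[-0.8, 0, 0.77], [0, 0, 0], 1], [[-0.8, 0, 0.77], [0, 0, 0], 1], [[-0.8, 0, 0.77], [0, 0, 0], 1], [[-0.8, 0, 0.77], [0, 0, 0], 1]]'

```text
time: 1.3
tool_pos: [0.3196, -0.3388, 0.2708]
tool_rot: [0.575, -0.575, 0.412, -0.411]
contact_force: [0.7, -0.5, 0.3]
gripper_width: -0.001
```

Emit:
drive_tool --motion '[[[-0.8, 0, 0.77], [0, 0, 0], 1], [[-0.8, 0, 0.77], [0, 0, 0], 1], [[-0.8, 0, 0.77], [0, 0, 0], 1], [[-0.8, 0, 0.77], [0, 0, 0], 1], [[-0.8, 0, 0.77], [0, 0, 0], 1], [[-0.8, 0, 0.77], [0, 0, 0], 1], [[-0.8, 0, 0.77], [0, 0, 0], 1], [[-0.8, 0, 0.77], [0, 0, 0], 1], [[-0.8, 0, 0.77], [0, 0, 0], 1], [[-0.8, 0, 0.77], [0, 0, 0], 1], [[-0.8, 0, 0.77], [0, 0, 0], 1], [[-0.8, 0, 0.77], [0, 0, 0], 1]]'

```text
time: 2.5
tool_pos: [0.4606, -0.0371, 0.2708]
tool_rot: [-0.575, 0.575, -0.412, 0.411]
contact_force: [0.4, -0.1, 0.9]
gripper_width: -0.001
```

```bash
sed -i 's/AX(YAW+a)/AX(YAW-a)/g' plan.py
python3 - <<'E'
from plan import *
go(*pose(0,-.07)); print(ring(-.2618), manip.state()["joint_pos"].round(2))
E
```

```text
t 2.5 tcp [ 0.4606 -0.0371  0.2708] F [ 0.4 -0.1  0.9] w -0.001 target [0.4835 0.01   0.1497]
shift first (units), tool axes: [-1.49  4.84  1.48]  | shift after turn: [-2.04  4.11 -2.61]
turn (units): [ 7.41  6.08 -2.09]
[ 0.5218189  -0.03979542  0.0945    ] [-0.24 -0.37  1.93 -0.    1.59  1.  ]
```

Emit:
drive_tool --motion '[[[0, 0, 0], [0.74, 0.61, -0.21], 1], [[0, 0, 0], [0.74, 0.61, -0.21], 1], [[0, 0, 0], [0.74, 0.61, -0.21], 1], [[0, 0, 0], [0.74, 0.61, -0.21], 1], [[0, 0, 0], [0.74, 0.61, -0.21], 1], [[0, 0, 0], [0.74, 0.61, -0.21], 1], [[0, 0, 0], [0.74, 0.61, -0.21], 1], [[0, 0, 0], [0.74, 0.61, -0.21], 1], [[0, 0, 0], [0.74, 0.61, -0.21], 1], [[0, 0, 0], [0.74, 0.61, -0.21], 1], [[0, 0, 0], [0, 0, 0], 1]]'

```text
time: 3.6
tool_pos: [0.4594, -0.0376, 0.2693]
tool_rot: [-0.561, 0.274, -0.343, 0.702]
contact_force: [-0.1, -0.3, 0.8]
gripper_width: 0.0
```

Run:
```python
from plan import *
go(*pose(0,-.07)); print(manip.state()["joint_pos"].round(2))
```

```text
t 3.6 tcp [ 0.4594 -0.0376  0.2693] F [-0.1 -0.3  0.8] w 0.0 target [0.4835 0.01   0.1497]
shift first (units), tool axes: [-2.07  4.09 -2.53]  | shift after turn: [-2.07  4.09 -2.54]
turn (units): [ 0.02 -0.01  0.01]
[-0.26 -0.9   2.34  0.02  1.05  1.53]
```

Emit:
drive_tool --motion '[[[-0.4, 0.8, -0.5], [0, 0, 0], 1], [[-0.4, 0.8, -0.5], [0, 0, 0], 1], [[-0.4, 0.8, -0.5], [0, 0, 0], 1], [[-0.4, 0.8, -0.5], [0, 0, 0], 1], [[-0.47, 0.89, -0.54], [0, 0, 0], 1], [[0, 0, 0], [0, 0, 0], 1]]'

```text
time: 4.2
tool_pos: [0.4823, 0.0103, 0.146]
tool_rot: [-0.559, 0.278, -0.346, 0.7]
contact_force: [0.2, 0.1, -0.4]
gripper_width: -0.002
```

```bash
cat > look.py <<'E'
from plan import *
import sys
def ringfit(f,box=None,lo=.07,hi=.15):
    h=cv2.cvtColor(f["img"],cv2.COLOR_BGR2HSV); H,S=h[...,0].astype(int),h[...,1]
    ys,xs=np.nonzero((H>105)&(H<135)&(S>75)&(f["range_z"]>0)); P=depthpts(f,np.c_[xs,ys])
    k=(P[:,2]>lo)&(P[:,2]<hi)&(np.hypot(*(P[:,:2]-C[:2]).T)<.1); P=P[k]; q=np.c_[xs,ys][k]
    return P,q
if __name__=="__main__":
    tag=sys.argv[1]; ims=[]
    for n in sys.argv[2:]:
        f=grab(n); ims.append(f["img"]); P,q=ringfit(f)
        cv2.imwrite(f"pics/{tag}_{n}.png",f["img"])
        if len(P)<20: print(n,"few",len(P)); continue
        c=P.mean(0); nn=np.linalg.svd(P-c)[2][2]
        # circle in the ring plane: linear least squares
        u=np.cross(nn,[0,0,1]); u/=np.linalg.norm(u); v=np.cross(nn,u); a,b=(P-c)@u,(P-c)@v
        s=np.linalg.lstsq(np.c_[2*a,2*b,np.ones(len(a))],a*a+b*b,rcond=None)[0]
        cc=c+s[0]*u+s[1]*v; print(n,len(P),"centre",cc.round(4),"r",np.sqrt(s[2]+s[0]**2+s[1]**2).round(4),"n",nn.round(3))
    go(*pose(0,-.07)); print(manip.state()["joint_pos"].round(2))
E
python3 look.py a wrist top side
```

```text
wrist 2026 centre [ 0.5272 -0.0043  0.096 ] r 0.0304 n [-0.558  0.126  0.82 ]
top 227 centre [ 0.5278 -0.0027  0.0966] r 0.0304 n [ 0.563 -0.119 -0.818]
side 112 centre [ 0.5256 -0.003   0.0956] r 0.0305 n [-0.567  0.134  0.813]
t 4.35 tcp [0.4852 0.009  0.153 ] F [0.4 0.9 0.1] w -0.001 target [0.4835 0.01   0.1497]
shift first (units), tool axes: [-0.02  0.06 -0.14]  | shift after turn: [-0.02  0.06 -0.14]
turn (units): [-0.01 -0.01  0.02]
[-0.09 -0.7   2.43 -0.12  0.76  1.77]
```

View pics/a_wrist.png

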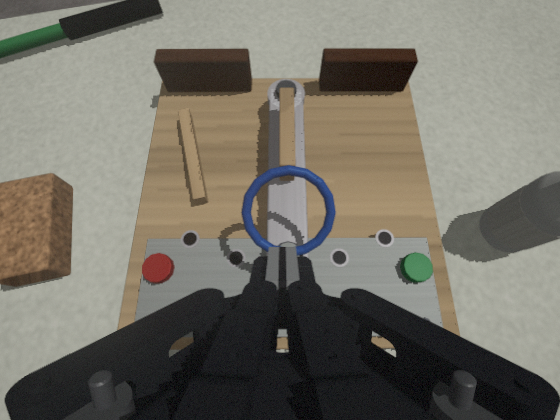

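The wrist view shows the ring centred at (289,212), the shut fingertips at (283,250), the green marker at (417,267), and the next hole on the right at (339,257). All three views agree on the ring (r ≈ 30.4 mm). Before inserting I check the fingers' width along their length.

```bash
sed -i 's/C=np.array(.*); AX/C=np.array([.5265,-.0035,.0943]); AX/' plan.py
python3 - <<'E'
from plan import *
f=manip.grab_frame("wrist"); Z=f["range_z"]; f["K"]=np.array(f["camera_matrix"]); f["W"]=np.array(f["T_tool_cam"])
ys,xs=np.mgrid[200:420:2,0:560:2]; k=Z[ys,xs]>0; P=depthpts(f,np.c_[xs[k],ys[k]])
P=P[(P[:,1]<.02)&(np.abs(P[:,2])<.06)]
for y0 in np.arange(-.11,.01,.008):
    q=P[(P[:,1]>=y0)&(P[:,1]<y0+.008)]
    if len(q): print(round(y0,3),len(q),"x",q[:,0].min().round(3),q[:,0].max().round(3),"z",q[:,2].min().round(3),q[:,2].max().round(3))
go(*pose(0,.0)); go(*pose(0,.03))
E
```

```text
-0.11 4 x -0.015 0.018 z 0.02 0.02
-0.102 1300 x -0.055 0.054 z 0.01 0.021
-0.094 3595 x -0.062 0.062 z 0.001 0.02
-0.086 2561 x -0.062 0.061 z -0.005 0.018
-0.078 2185 x -0.055 0.056 z -0.009 0.018
-0.07 1136 x -0.05 0.049 z -0.01 0.017
-0.062 1276 x -0.042 0.043 z -0.009 0.013
-0.054 751 x -0.038 0.036 z -0.012 0.014
-0.046 230 x -0.027 0.029 z -0.012 0.014
-0.038 188 x -0.009 0.013 z -0.012 0.011
-0.03 134 x -0.014 0.013 z 0.006 0.011
-0.022 112 x -0.014 0.013 z 0.006 0.011
-0.014 86 x -0.013 0.013 z 0.006 0.011
-0.006 12 x -0.007 0.004 z 0.01 0.011
t 4.4 tcp [0.4855 0.0088 0.1538] F [ 0.7 -0.4  0.5] w -0.002 target [ 0.5265 -0.0035  0.0943]
shift first (units), tool axes: [ 0.11  2.92 -0.13]  | shift after turn: [ 0.12  2.92 -0.12]
turn (units): [-0.02 -0.02  0.02]
t 4.4 tcp [0.4855 0.0088 0.1538] F [ 0.7 -0.4  0.5] w -0.002 target [ 0.5445 -0.0076  0.0707]
shift first (units), tool axes: [ 0.11  4.12 -0.13]  | shift after turn: [ 0.12  4.12 -0.12]
turn (units): [-0.02 -0.02  0.02]
```

Emit:
drive_tool --motion '[[[0.11, 0, -0.13], [0, 0, 0], 1], [[0, 0.4, 0], [0, 0, 0], 1], [[0, 0.5, 0], [0, 0, 0], 1], [[0, 0.5, 0], [0, 0, 0], 1], [[0, 0.5, 0], [0, 0, 0], 1], [[0, 0.3, 0], [0, 0, 0], 1], [[0, 0, 0], [0, 0, 0], 1], [[0, 0, 0], [0, 0, 0], 1]]'

```text
time: 5.2
tool_pos: [0.5147, -0.0006, 0.107]
tool_rot: [-0.56, 0.273, -0.343, 0.703]
contact_force: [0.9, 0.6, 0.3]
gripper_width: 0.003
```

```bash
python3 look.py b wrist; python3 -c "
from plan import *
go(*pose(0,.026))"
```

```text
wrist 3042 centre [ 0.525  -0.0039  0.0988] r 0.0306 n [-0.384  0.108  0.917]
t 5.25 tcp [ 5.147e-01 -5.000e-04  1.072e-01] F [-0.3 -0.1 -0.4] w -0.001 target [0.4845 0.006  0.1495]
shift first (units), tool axes: [ 0.01 -2.1   0.07]  | shift after turn: [ 0.01 -2.1   0.07]
turn (units): [-0.01 -0.02  0.02]
[-0.11 -0.51  2.4  -0.13  0.59  1.77]
t 5.25 tcp [ 5.147e-01 -5.000e-04  1.072e-01] F [-0.3 -0.1 -0.4] w -0.001 target [ 0.5421 -0.007   0.0738]
shift first (units), tool axes: [0.01 1.74 0.06]  | shift after turn: [0.01 1.74 0.07]
turn (units): [-0.01 -0.02  0.02]
```

View pics/b_wrist.png

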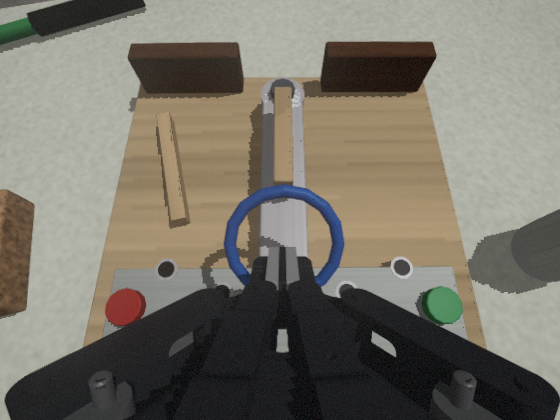

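The tips at (284,252) sit in front of the ring opening centred at (284,240), aligned laterally. Now I insert.

Emit:
drive_tool --motion '[[[0, 0.3, 0.06], [0, 0, 0], 1], [[0, 0.4, 0], [0, 0, 0], 1], [[0, 0.4, 0], [0, 0, 0], 1], [[0, 0.4, 0], [0, 0, 0], 1], [[0, 0.24, 0], [0, 0, 0], 1], [[0, 0, 0], [0, 0, 0], 1], [[0, 0, 0], [0, 0, 0], 1]]'

```text
time: 5.95
tool_pos: [0.5418, -0.0066, 0.0734]
tool_rot: [-0.561, 0.273, -0.343, 0.703]
contact_force: [0.3, 0.4, -0.7]
gripper_width: -0.0
```

```bash
python3 look.py c wrist side; python3 -c "
from plan import *
go(*pose(0,.026));go(*pose(0,.026,lift=.034))
im=cv2.imread('pics/c_side.png')[150:290,230:430]; cv2.imwrite('pics/c_sidec.png',cv2.resize(im,None,fx=4,fy=4,interpolation=cv2.INTER_CUBIC))"
```

```text
wrist 4198 centre [ 0.5148 -0.0044  0.1144] r 0.0363 n [-0.245 -0.082 -0.966]
side 80 centre [ 0.5258 -0.0007  0.0948] r 0.0299 n [ 0.576 -0.022 -0.817]
t 6.05 tcp [ 0.542  -0.0065  0.0736] F [-0.2 -0.1  0. ] w 0.003 target [0.4845 0.006  0.1495]
shift first (units), tool axes: [ 0.02 -3.84  0.02]  | shift after turn: [ 0.02 -3.84  0.01]
turn (units): [-0.01 -0.02  0.01]
[-0.11 -0.34  2.35 -0.15  0.48  1.79]
t 6.05 tcp [ 0.542  -0.0065  0.0736] F [-0.2 -0.1  0. ] w 0.003 target [ 0.5421 -0.007   0.0738]
shift first (units), tool axes: [0.02 0.   0.01]  | shift after turn: [0.02 0.   0.01]
turn (units): [-0.01 -0.02  0.01]
t 6.05 tcp [ 0.542  -0.0065  0.0736] F [-0.2 -0.1  0. ] w 0.003 target [ 0.5421 -0.007   0.1078]
shift first (units), tool axes: [ 0.02 -1.07  0.85]  | shift after turn: [ 0.02 -1.07  0.85]
turn (units): [-0.01 -0.02  0.01]
```

View pics/c_sidec.png

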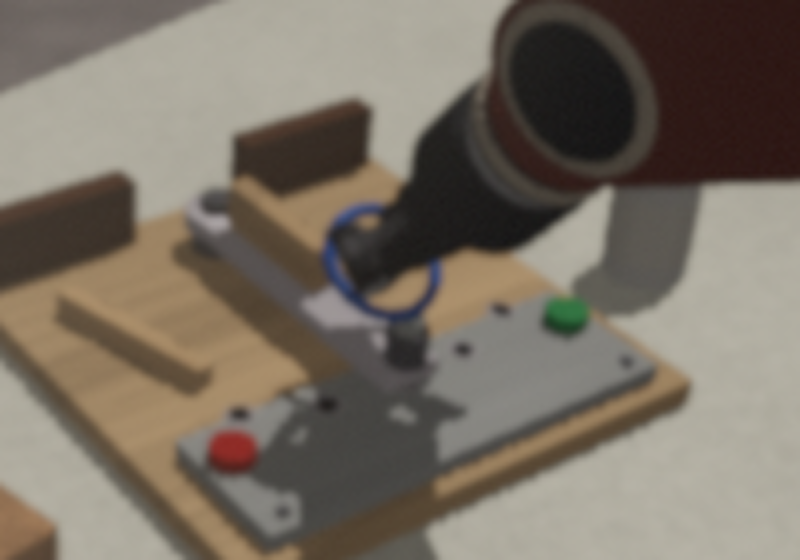

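The finger is through the ring (ring at about (383,260) in the crop), clear of the fence, and the contact force is near zero. Next I take up the slack to the upper bar, then lift gently.

Emit:
drive_tool --motion '[[[0, 0, 0.15], [0, 0, 0], 1], [[0, 0, 0.15], [0, 0, 0], 1], [[0, 0, 0.14], [0, 0, 0], 1], [[0, -0.08, 0.06], [0, 0, 0], 1], [[0, -0.08, 0.06], [0, 0, 0], 1], [[0, 0, 0], [0, 0, 0], 1]]'

```text
time: 6.65
tool_pos: [0.5504, -0.0085, 0.0853]
tool_rot: [-0.561, 0.273, -0.342, 0.703]
contact_force: [-0.0, -0.5, -0.2]
gripper_width: -0.001
```

Emit:
drive_tool --motion '[[[0, -0.08, 0.06], [0, 0, 0], 1], [[0, -0.08, 0.06], [0, 0, 0], 1], [[0, -0.08, 0.06], [0, 0, 0], 1], [[0, -0.08, 0.06], [0, 0, 0], 1], [[0, 0, 0], [0, 0, 0], 1]]'

```text
time: 7.15
tool_pos: [0.5485, -0.0084, 0.0931]
tool_rot: [-0.56, 0.275, -0.344, 0.702]
contact_force: [-3.5, 0.5, -4.4]
gripper_width: -0.0
```

```bash
python3 look.py d side top wrist
```

```text
side 56 centre [ 0.5252 -0.0028  0.0956] r 0.0307 n [-0.579  0.143  0.803]
top 94 centre [ 0.5281 -0.0028  0.0978] r 0.0297 n [-0.54   0.122  0.833]
wrist 2471 centre [ 0.5179 -0.0022  0.1227] r 0.0367 n [-0.398  0.061 -0.915]
t 7.3 tcp [ 0.5487 -0.0083  0.0931] F [-3.  -0.7 -4.7] w -0.003 target [0.4845 0.006  0.1495]
shift first (units), tool axes: [ 0.01 -3.4  -0.7 ]  | shift after turn: [ 0.01 -3.4  -0.69]
turn (units): [ 0.04 -0.02  0.02]
[-0.12 -0.36  2.33 -0.13  0.52  1.77]
```

Contact made: about 5.5 N, with the expected direction. I continue lifting.

Emit:
drive_tool --motion '[[[0, -0.08, 0.06], [0, 0, 0], 1], [[0, -0.08, 0.06], [0, 0, 0], 1], [[0, -0.08, 0.06], [0, 0, 0], 1], [[0, -0.08, 0.06], [0, 0, 0], 1], [[0, -0.08, 0.06], [0, 0, 0], 1], [[0, -0.08, 0.06], [0, 0, 0], 1], [[0, -0.08, 0.06], [0, 0, 0], 1], [[0, 0, 0], [0, 0, 0], 1]]'

```text
time: 8.1
tool_pos: [0.5489, -0.0082, 0.1116]
tool_rot: [-0.56, 0.274, -0.343, 0.702]
contact_force: [-5.9, 0.3, -6.3]
gripper_width: 0.001
```

```bash
python3 look.py e side top
```

```text
side 57 centre [ 0.5251 -0.0027  0.1142] r 0.0304 n [-0.571  0.129  0.811]
top 102 centre [ 0.5288 -0.0028  0.1161] r 0.0293 n [ 0.55  -0.135 -0.824]
t 8.2 tcp [ 0.5489 -0.0082  0.1114] F [-5.8  0.3 -5.9] w 0.001 target [0.4845 0.006  0.1495]
shift first (units), tool axes: [ 0.02 -2.82 -1.15]  | shift after turn: [ 0.01 -2.82 -1.14]
turn (units): [ 0.03 -0.02  0.02]
[-0.12 -0.4   2.32 -0.12  0.57  1.76]
```

Run:
```python
from plan import *
T=T_tool(manip.state()); w=np.radians(1.25); Rz=R.from_rotvec([0,0,w]).as_matrix()
r=T[:3,3]-PIV; r[2]=0
print("12 rows of 1.25deg: shift",(T[:3,:3].T@(Rz@r-r)/.025).round(3),"turn",(np.degrees(T[:3,:3].T@[0,0,w])/5).round(3))
```

```text
12 rows of 1.25deg: shift [0.115 0.001 0.001] turn [ 0.    -0.197  0.153]
```

Emit:
drive_tool --motion '[[[0.115, 0, 0], [0, -0.197, 0.153], 1], [[0.115, 0, 0], [0, -0.197, 0.153], 1], [[0.115, 0, 0], [0, -0.197, 0.153], 1], [[0.115, 0, 0], [0, -0.197, 0.153], 1], [[0.115, 0, 0], [0, -0.197, 0.153], 1], [[0.115, 0, 0], [0, -0.197, 0.153], 1], [[0.115, 0, 0], [0, -0.197, 0.153], 1], [[0.115, 0, 0], [0, -0.197, 0.153], 1], [[0.115, 0, 0], [0, -0.197, 0.153], 1], [[0.115, 0, 0], [0, -0.197, 0.153], 1], [[0.115, 0, 0], [0, -0.197, 0.153], 1], [[0, 0, 0], [0, 0, 0], 1]]'

```text
time: 9.4
tool_pos: [0.5455, -0.0403, 0.1117]
tool_rot: [0.64, -0.313, 0.308, -0.631]
contact_force: [-3.8, -0.3, -5.9]
gripper_width: -0.001
```

```bash
cat >> look.py <<'E'
    s=manip.state(); v=s["tool_pos"]-PIV; print("tcp angle about pivot rel yaw (arm sign)",round(float(-(np.arctan2(-v[1],-v[0])-YAW)),4),"F",s["contact_force"].round(1))
E
sed -i 's/"n",nn.round(3))/"n",nn.round(3),"arm ang",round(float(-(np.arctan2(-(cc-PIV)[1],-(cc-PIV)[0])-YAW)),4))/' look.py
python3 look.py f side top
```

```text
side 60 centre [ 0.5207 -0.0399  0.1143] r 0.0297 n [ 0.557  0.023 -0.83 ] arm ang -0.2365
top 107 centre [ 0.5239 -0.0394  0.1158] r 0.0302 n [-0.562 -0.014  0.827] arm ang -0.2335
t 9.5 tcp [ 0.5455 -0.0402  0.1116] F [-5.5 -1.5 -5.4] w 0.002 target [0.4845 0.006  0.1495]
shift first (units), tool axes: [-1.88 -2.68 -0.97]  | shift after turn: [-1.26 -2.91 -1.26]
turn (units): [ 0.02  2.16 -1.65]
[-0.31 -0.42  2.33  0.34  0.62  1.03]
tcp angle about pivot rel yaw (arm sign) -0.2413 F [-5.5 -1.5 -5.4]
```

Emit:
drive_tool --motion '[[[0.122, 0, 0], [0, -0.21, 0.163], 1], [[0, 0, 0], [0, 0, 0], 1], [[0, 0.08, -0.06], [0, 0, 0], 1], [[0, 0.08, -0.06], [0, 0, 0], 1], [[0, 0.08, -0.06], [0, 0, 0], 1], [[0, 0.08, -0.06], [0, 0, 0], 1], [[0, 0.08, -0.06], [0, 0, 0], 1], [[0, 0, 0], [0, 0, 0], 1]]'

```text
time: 10.3
tool_pos: [0.5457, -0.043, 0.0989]
tool_rot: [0.647, -0.317, 0.304, -0.623]
contact_force: [-7.2, -1.9, -4.7]
gripper_width: -0.0
```

```bash
python3 look.py g side top
```

```text
side 69 centre [ 0.5208 -0.0436  0.1019] r 0.03 n [ 0.548  0.058 -0.834] arm ang -0.2602
top 106 centre [ 0.5236 -0.0426  0.1035] r 0.0301 n [-0.546 -0.012  0.838] arm ang -0.2542
t 10.4 tcp [ 0.5457 -0.043   0.0991] F [-6.7 -0.9 -5.5] w -0.002 target [0.4845 0.006  0.1495]
shift first (units), tool axes: [-2.05 -3.05 -0.63]  | shift after turn: [-1.37 -3.32 -0.98]
turn (units): [ 0.02  2.37 -1.82]
[-0.33 -0.39  2.34  0.4   0.6   0.94]
tcp angle about pivot rel yaw (arm sign) -0.2629 F [-6.7 -0.9 -5.5]
```

The ring is about 7 mm above home, below the 10 mm plate level, so the pin has entered the hole. I continue down until the finger is clear of the ring.

Emit:
drive_tool --motion '[[[0, 0.08, -0.06], [0, 0, 0], 1], [[0, 0.08, -0.06], [0, 0, 0], 1], [[0, 0.08, -0.06], [0, 0, 0], 1], [[0, 0, -0.15], [0, 0, 0], 1], [[0, 0, -0.15], [0, 0, 0], 1], [[0, 0, -0.1], [0, 0, 0], 1], [[0, 0, 0], [0, 0, 0], 1]]'

```text
time: 11.1
tool_pos: [0.5394, -0.0436, 0.0875]
tool_rot: [0.648, -0.316, 0.303, -0.624]
contact_force: [-0.1, 0.3, 0.5]
gripper_width: -0.001
```

```bash
python3 look.py i side top; python3 -c "
from plan import *
go(*pose(-.2618,.026)); go(*pose(-.2618,-.08))"
```

```text
side 67 centre [ 0.521  -0.044   0.0973] r 0.03 n [ 0.55   0.037 -0.834] arm ang -0.2624
top 110 centre [ 0.5239 -0.0427  0.0971] r 0.0304 n [ 0.555  0.016 -0.832] arm ang -0.2547
t 11.2 tcp [ 0.5392 -0.0434  0.0871] F [-0.  -0.7  0.2] w 0.0 target [0.4845 0.006  0.1495]
shift first (units), tool axes: [-2.05 -3.27 -0.12]  | shift after turn: [-1.45 -3.55 -0.49]
turn (units): [-0.02  2.36 -1.82]
[-0.34 -0.39  2.36  0.42  0.58  0.91]
tcp angle about pivot rel yaw (arm sign) -0.2638 F [-0.  -0.7  0.2]
t 11.2 tcp [ 0.5392 -0.0434  0.0871] F [-0.  -0.7  0.2] w 0.0 target [ 0.5388 -0.0432  0.0738]
shift first (units), tool axes: [-0.01  0.41 -0.34]  | shift after turn: [-0.01  0.41 -0.34]
turn (units): [-0.02 -0.    0.03]
t 11.2 tcp [ 0.5392 -0.0434  0.0871] F [-0.  -0.7  0.2] w 0.0 target [ 0.4736 -0.0458  0.1573]
shift first (units), tool axes: [-0.   -3.83 -0.33]  | shift after turn: [-0.01 -3.83 -0.34]
turn (units): [-0.02 -0.    0.03]
```

Contact force is zero. I centre the finger in the ring and re-measure before drawing it out.

Emit:
drive_tool --motion '[[[0, 0, -0.17], [0, 0, 0], 1], [[0, 0, -0.17], [0, 0, 0], 1], [[0, 0, 0], [0, 0, 0], 1], [[0, 0, 0], [0, 0, 0], 1]]'

```text
time: 11.6
tool_pos: [0.5316, -0.0433, 0.0805]
tool_rot: [0.647, -0.316, 0.304, -0.623]
contact_force: [1.1, -0.3, -0.4]
gripper_width: -0.001
```

```bash
python3 look.py j side top; python3 -c "
from plan import *
go(*pose(-.2618,-.08))
im=cv2.imread('pics/j_side.png')[150:290,230:430]; cv2.imwrite('pics/j_sidec.png',cv2.resize(im,None,fx=4,fy=4,interpolation=cv2.INTER_CUBIC))"
```

```text
side 71 centre [ 0.5195 -0.0388  0.0958] r 0.0299 n [ 0.471  0.204 -0.858] arm ang -0.2296
top 125 centre [ 0.5243 -0.0427  0.0969] r 0.0302 n [-0.57  -0.009  0.822] arm ang -0.2553
t 11.7 tcp [ 0.5319 -0.0434  0.0809] F [ 0.3  0.  -0.6] w 0.001 target [0.4845 0.006  0.1495]
shift first (units), tool axes: [-2.04 -3.28  0.25]  | shift after turn: [-1.51 -3.57 -0.11]
turn (units): [ 0.    2.36 -1.83]
[-0.34 -0.4   2.38  0.43  0.58  0.9 ]
tcp angle about pivot rel yaw (arm sign) -0.2614 F [ 0.3  0.  -0.6]
t 11.7 tcp [ 0.5319 -0.0434  0.0809] F [ 0.3  0.  -0.6] w 0.001 target [ 0.4736 -0.0458  0.1573]
shift first (units), tool axes: [ 0.01 -3.85  0.04]  | shift after turn: [ 0.   -3.85  0.04]
turn (units): [ 0.   -0.01  0.02]
```

View pics/j_sidec.png

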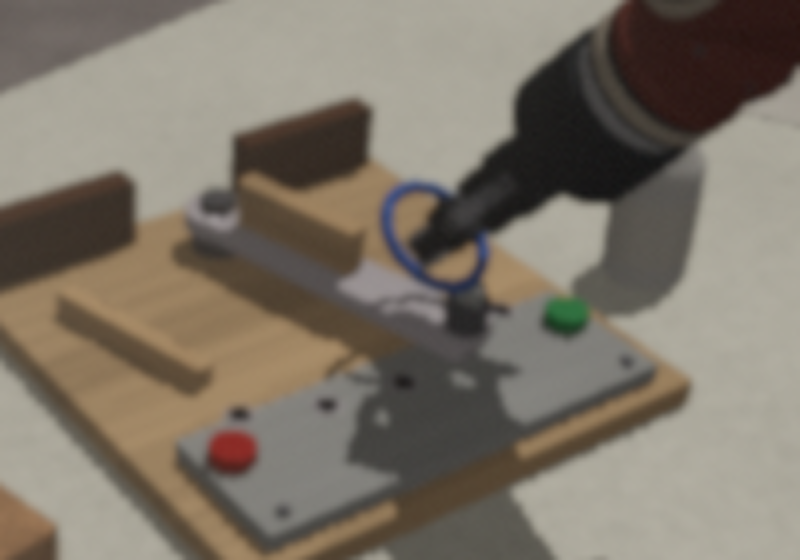

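In the crop the middle hole at (405,382) is now empty and the bushing is one hole over at (467,310). The finger is centred in the ring at (435,237). I draw it straight out.

Emit:
drive_tool --motion '[[[0, -0.3, 0], [0, 0, 0], 1], [[0, -0.4, 0], [0, 0, 0], 1], [[0, -0.4, 0], [0, 0, 0], 1], [[0, -0.4, 0], [0, 0, 0], 1], [[0, -0.4, 0], [0, 0, 0], 1], [[0, -0.5, 0], [0, 0, 0], 1], [[0, -0.5, 0], [0, 0, 0], 1], [[0, -0.5, 0], [0, 0, 0], 1], [[0, -0.4, 0], [0, 0, 0], 1], [[0, 0, 0], [0, 0, 0], 1], [[0, 0, 0], [0, 0, 0], 1]]'

```text
time: 12.8
tool_pos: [0.4735, -0.0456, 0.1561]
tool_rot: [0.647, -0.316, 0.303, -0.624]
contact_force: [0.4, 0.1, 1.1]
gripper_width: 0.004
```

```bash
python3 look.py k wrist side top
```

```text
wrist 1823 centre [ 0.5235 -0.0447  0.0959] r 0.0304 n [-0.574 -0.024  0.819] arm ang -0.2676
side 86 centre [ 0.5216 -0.0429  0.0958] r 0.0305 n [-0.58  -0.019  0.814] arm ang -0.2559
top 219 centre [ 0.5241 -0.0427  0.0965] r 0.0304 n [-0.575 -0.023  0.818] arm ang -0.255
t 12.95 tcp [ 0.4732 -0.0454  0.155 ] F [ 0.4  0.1 -0.3] w -0.001 target [0.4845 0.006  0.1495]
shift first (units), tool axes: [-2.04  0.5   0.28]  | shift after turn: [-2.1   0.17 -0.15]
turn (units): [ 0.02  2.36 -1.83]
[-0.42 -0.77  2.46  0.36  0.87  0.97]
tcp angle about pivot rel yaw (arm sign) -0.2599 F [ 0.4  0.1 -0.3]
```

View pics/k_wrist.png

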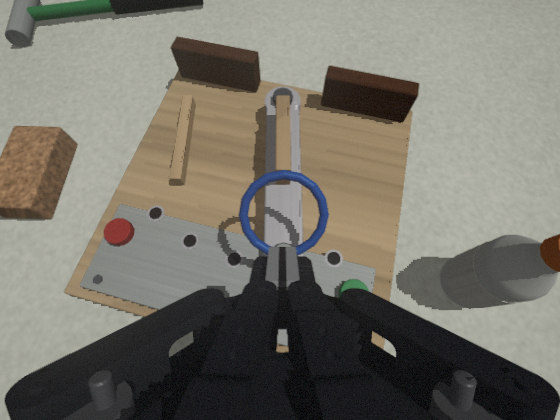

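The finger is clear, and the ring height matches the original home reading in all three views: wrist 95.9 vs 96.0 mm, side 95.8 vs 95.6, top 96.5 vs 96.6. The three holes towards red, at (155,213), (190,241) and (234,258), are empty. The pin is one hole towards green, and the brace blank, block and bottle are standing as before.

```bash
python3 -c "
from plant import manip
print(manip.job_done())"
```

```text
the job is handed in; nothing more can be done
None
```

The swing arm is now set one hole over, towards the green marker (right, jig −y), and the job is handed in at about 13 s of the 51 s allowed. I put the shut fingertips through the ring from the robot's side and lifted the pin about 19 mm. I then swung the arm 15° about the pivot, lowered the pin into the next hole, centred the finger and drew it straight out.

**Pin home:** the ring height after withdrawal matches its starting value within 0.2 mm in all three views.

**Arm angle:** the three views gave −0.255, −0.256 and −0.268 rad, against a nominal −0.262. They differ by about 2 mm at the ring, which is within the camera calibration and the arm's play. The middle hole is visibly empty.

**Forces:** the contact readings I took peaked at about 9 N, and there was no contact force at the end.

**Disagreements:** while the finger was hiding part of the ring, some fits were off: a side view at −0.23 rad and several wrist views. I did not rely on those.

**Loose items:** the bottle, sanding block and brace blank looked undisturbed. I judged that by eye from the pictures and did not re-measure them.

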